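Bolt the long lockbox shut

TASK

Lock the long, narrow steel box on the bench: push its barrel bolt across by the knob until the tip is fully in the keeper, right through it, as far as the bolt goes. Leave the bolt of the other, nearly square box drawn back and clear of its keeper.

Things in the scene. Friction and masses are not known exactly. Their poses are not given: they have to be found in the camera images.
- long_box: Box to lock: fixed low grey steel box, 280 (x) x 120 (y) mm, flat top 55 mm above the bench. Origin: centre of underside, on the bench; x along its length towards the keeper, away from the robot within 30 deg; z up. Bolt on top at y = 0 slides to +x. Straps at x = -55, +45 mm, keeper x = 80 to 102 mm: 23 mm wide, up to 22 mm over the top. Loose 18 x 30 mm capacitor on top near x = -115, y = 38.
- long_bolt_knob (a point): Top centre of the knob of the long box's bolt, 110 mm above the bench; in the box frame y = 0, x = -30 mm at bolt value 0, +30 mm at 0.060. Upright steel post, 12 mm diameter, rising from the rod (12 mm diameter, axis 68 mm above the bench), with a head 17 mm wide and 14 mm tall on top. Above the straps (77 mm above the bench) the space before and behind the post is free.
- long_bolt (a joint): Slide of the long box's bolt along the box's +x, m: 0 drawn back, starts at 0 to 0.012; the tip reaches the keeper's near face at 0.025, its far face at 0.047; 0.060 is the stop. About 3 N of friction; it stays where it is left.
- square_bolt (a joint): Slide of the same kind of bolt on the other box, nearly square, 210 (along the bolt) x 190 mm and just as high, beside the long one, also pointing away from the robot: 0 drawn back, starts at 0 to 0.012; its tip reaches its keeper at 0.025 m. To be left open.

How it is judged (in metres and radians):
At the end, for the whole second after the job is handed in: The long box's bolt is pushed across so far that its tip has passed right through the keeper (bolt value over 0.047 of 0.060 m), and the square box's bolt is still open, its tip short of its keeper (value under 0.025 m) (value of joint long_bolt above 0.047 m and value of joint square_bolt below 0.025 m); the robot touches nothing.
It fails at once if the square box's bolt is pushed into its keeper (value of joint square_bolt above 0.025 m).
It also fails if it takes over 26 s, if anything falls off the work surface, if the arm or the gripper's body presses on something with over 40 N, if the wrist force passes 120 N, or if a joint passes its speed limit or range.

ROBOT

A 6-joint arm with a two-finger parallel gripper is mounted at the origin on a cart in front of the work surface, level with it; the furniture and walls round the work are solid. World frame = base frame: x ahead of the robot, y to its left, z up, the work surface at z = 0. Lengths are in mm, angles in rad, forces in N, time in s.
With the tool pointing down it reaches from about 325 to 775 mm from the base axis. Payload 5.5 kg.
Tool frame: the origin (TCP) lies midway between the tips of the shut fingers; the grasp point (between the pads) lies arm.grip_point_offset behind it (arm.grip_point_offset is the distance from the TCP to the grasp point, in mm); z points along the fingers, y is the direction in which the jaws open and shut (so a half turn about z gives the same grasp; the last joint's range is limited). The gripper opens to 85 mm and grips with 20 to 120 N. Pads are 22 mm wide; open, the fingers measure 114 mm over their backs; the gripper's body (76 mm by 85 mm) begins 54 mm behind the grasp point. The pads swing forward as they close: fully open they stand 13 mm farther back than shut.
Start: joints at [-1.356, 0.091, 1.231, -0, 1.82, -0.057], TCP at [161.079, -577.988, 231.275] pointing down, gripper open.
Joint ranges: [-2.87, 2.87], [-0.86, 2.18], [0.17, 2.46], [-1.51, 4.65], [0.06, 2.69], [-2.65, 2.65]. Speed limits (rad/s): [2.57, 2.57, 3.01, 3.14, 3.14, 3.14].

INTERFACE

Orientations are given as a unit quaternion [w, x, y, z].
In Python, from rig import arm gives the robot as it stands. The module is installed in compiled form; this text tells all that it offers.
- The arm moves only by the tool apply_moves, never from a script. Its arguments are lists of equal length, an entry for each row: "xyz": the shift along the tool's x, y, z in mm, a list of three; "rotation": the turn, a rotation vector about the tool's x, y, z in rad, a list of three; "hand": the finger opening in mm, from 0 to 85.4. In form: {"xyz": [[tx, ty, tz], ...], "rotation": [[wx, wy, wz], ...], "hand": [hand, ...]}. A call has 1 to 5 rows; each row is the pose to reach, as a shift and turn from the pose commanded when the call began, along the tool's axes at that moment; what a row does not reach only later rows make up. A row lasts 1/10 s, in which the tool goes at most 50 mm and 8.59 degrees, less where a joint would pass 70% of its speed; a pose out of reach is approached as far as the arm can. A call with a gripper value outside its range is refused whole. The fingers move at their own pace and stop on an object; "grip_force" is the grip in N (left out, the last holds). Time passes only in rows, so rows that repeat a pose let the fingers close. It gives the time, the measured TCP pose, the force and the opening at its end, in the units of the state.
- arm.sense(): the state, without advancing time (a new reading comes with each control period).
- arm.get_image(name): name is "scene" or "side" or "wrist"; returns a dict with "image" (384x512x3 uint8, red, green, blue), "vfov" (degrees; the focal length in pixels is half the picture's height over the tangent of half this angle, whatever the lens; pixels are square), "cx", "cy" (the principal point, pixels), "position" and "rotation" of the camera in the world. Camera axes: x right, y down, z forward; pixel columns grow to the right and rows downward; lengths in mm; the calibration is good to about 2 mm. The wrist camera is an equidistant fisheye: a pixel r from the principal point sees the ray r / f radians off the axis. A picture is of the moment at which its call begins. There is no depth.
- arm.job_done(): hands the job in, once; it reports no verdict.
The state is a dict: "time": time; "joints": joint angles; "joint_vel": joint speeds; "tau": joint torques, N m; "tcp_pos": TCP position; "tcp_rot": TCP orientation; "wrist_force": force on the tool from outside, world axes, zero at the start; "wrist_torque": the same for the moment, N m; "grip_width": finger opening in mm.
Only numpy, scipy, OpenCV 4.12 (cv2) and the standard library are available. Lean on these libraries where they do the work, as an engineer would, in place of code of your own. Each camera call takes 0.05 s, during which the arm holds its last target.

## Working session

There is one attempt and no reset: what is moved stays moved. The work goes in short steps, Python scripts to look and compute and a tool call to move; the robot and the scene stay as the last step left them, time stands still between calls to the robot, and variables do not carry over. Pictures are saved under pics/ and viewed, and the job is handed in when it is done.

Besides the shell and the picture viewer there is one more tool, called after ">>>" as name(argument=value, ...) on one line, values as JSON. apply_moves: Moves the arm, as the interface text tells. Its arguments: {"type":"object","properties":{"xyz":{"type":"array","items":{"type":"array","items":{"type":"number"}}},"rotation":{"type":"array","items":{"type":"array","items":{"type":"number"}}},"hand":{"type":"array","items":{"type":"number"}},"grip_force":{"type":"number"}},"required":["xyz","rotation","hand"]}

```bash
mkdir -p pics; python3 - <<'E'
from rig import arm
import cv2,pickle
d={}
for n in ["scene","side","wrist"]:
    r=arm.get_image(n); d[n]=r
    cv2.imwrite(f"pics/{n}0.png",cv2.cvtColor(r["image"],cv2.COLOR_RGB2BGR))
    print(n,r["vfov"],r["cx"],r["cy"],r["position"],r["rotation"])
pickle.dump(d,open("c0.pkl","wb"))
print(arm.sense(),arm.grip_point_offset)
E
```

```text
scene 43.7947153172206 257.6007337015236 198.08619991619153 [ 266.30663876 -508.18648655  888.35341376] [-0.32863306  0.91647494 -0.21157855  0.08548986]
side 42.25819827041563 256.4188497868739 197.70209243320912 [139.40802341 914.42076334 697.24392423] [ 0.10954848 -0.19701984  0.85434299 -0.46827381]
wrist 65.70646984690485 257.17589089422415 192.49689393679643 [ 241.23192266 -556.41925353  373.21219411] [ 0.12980074  0.78581855 -0.59649995 -0.09914028]
{'time': 0.15, 'joints': array([-1.35570733e+00,  9.17404595e-02,  1.23161581e+00,  3.32045760e-05,
        1.81980824e+00, -5.66776071e-02]), 'joint_vel': array([ 0.00029113, -0.00188844, -0.00138612,  0.00112189,  0.00024138,
        0.00033623]), 'tau': array([ 3.11549862e-03, -4.59371710e+01, -4.18526316e+01,  6.71044813e-05,
        9.52425180e-03, -1.00662024e-05]), 'tcp_pos': array([ 161.03637454, -577.76407633,  230.37426572]), 'tcp_rot': array([-7.84735677e-04,  9.90781202e-01,  1.35469523e-01, -4.61418017e-05]), 'wrist_force': array([-0.20993274, -0.0495196 , -0.99536612]), 'wrist_torque': array([ 0.00378585, -0.01875954,  0.00334058]), 'grip_width': 85.31586860582235} 18.700000000000003
```

View pics/scene0.png

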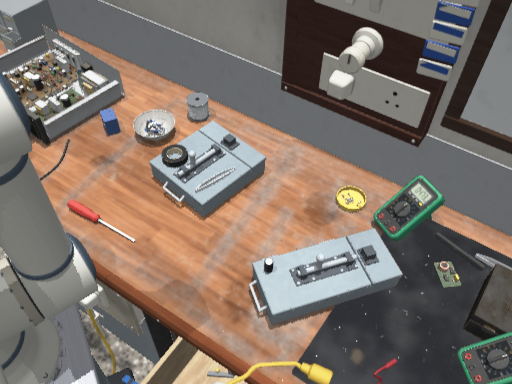

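View pics/side0.png

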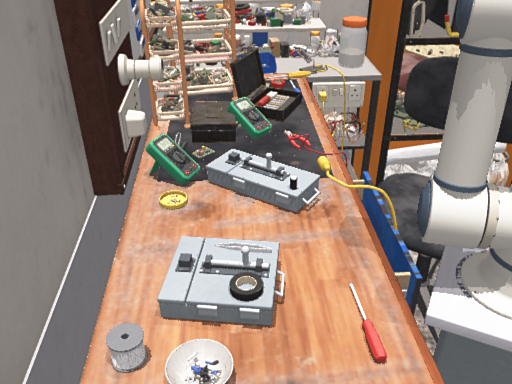

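View pics/wrist0.png

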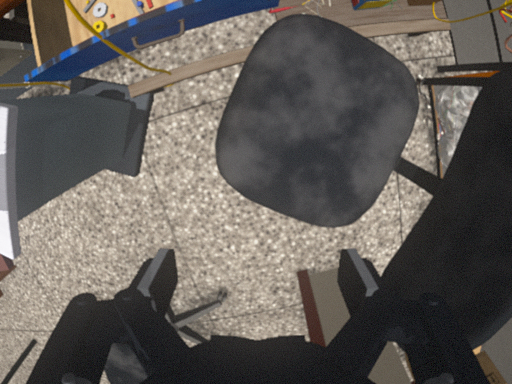

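The long box is in the scene view at about (325,275) and in the side view at about (262,180). The square box is at (208,170) in the scene view. I'll enlarge the long box.

```bash
python3 - <<'E'
import cv2
a=cv2.imread("pics/scene0.png")[220:330,240:410]; cv2.imwrite("pics/s1.png",cv2.resize(a,(765,495),interpolation=cv2.INTER_CUBIC))
a=cv2.imread("pics/side0.png")[140:215,200:330]; cv2.imwrite("pics/d1.png",cv2.resize(a,(780,450),interpolation=cv2.INTER_CUBIC))
E
```

```text
(no output)
```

View pics/s1.png

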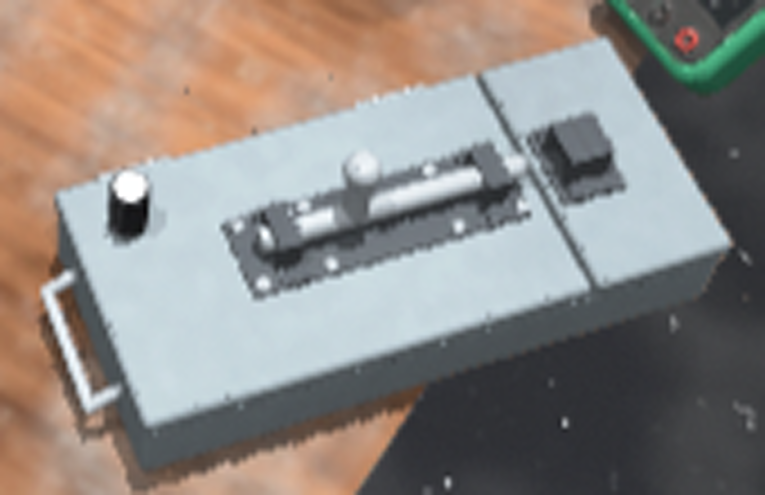

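View pics/d1.png

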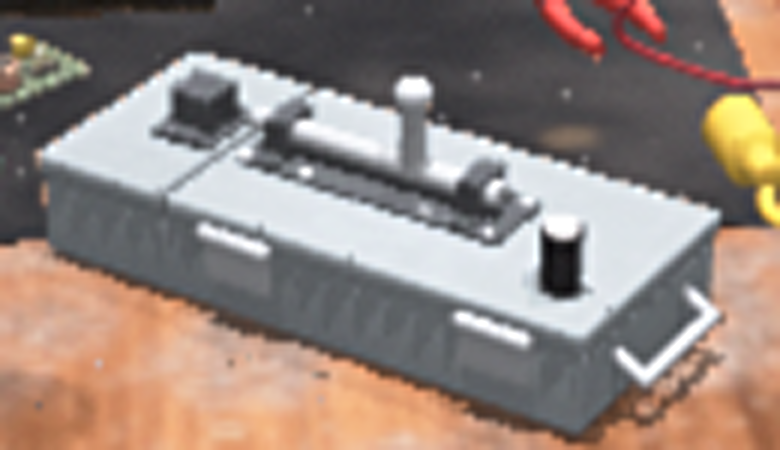

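```bash
cat > h.py <<'E'
import numpy as np
from scipy.spatial.transform import Rotation as R
def ray(c,u,v):
    f=192/np.tan(np.radians(c["vfov"]/2)); q=c["rotation"]
    M=R.from_quat([q[1],q[2],q[3],q[0]]).as_matrix()
    p=np.array([u-c["cx"],v-c["cy"]])
    d=np.array([p[0]/f,p[1]/f,1.])
    return np.array(c["position"]),M@d
def atz(c,u,v,z):
    o,d=ray(c,u,v); return o+d*(z-o[2])/d[2]
def tri(a,b):
    A=np.zeros((3,3));B=np.zeros(3)
    for o,d in(a,b):
        d=d/np.linalg.norm(d);P=np.eye(3)-np.outer(d,d);A+=P;B+=P@o
    x=np.linalg.solve(A,B)
    return x
E
python3 - <<'E'
import pickle,numpy as np
from h import *
d=pickle.load(open("c0.pkl","rb"));s=d["scene"];k=d["side"]
S=[(240+(u-1.75)/4.5,220+(v-1.75)/4.5) for u,v in[(58,197),(607,40),(730,243),(150,427)]]
D=[(200+(u-2.5)/6,140+(v-2.5)/6) for u,v in[(583,338),(38,155),(195,55),(718,213)]]
for c,P in((s,S),(k,D)):
    p=np.array([atz(c,*q,55) for q in P]);print(p.round(1));c0=p.mean(0)
    ax=(p[1]+p[2]-p[0]-p[3]);print("centre",c0.round(1),"yaw",np.arctan2(ax[1],ax[0]),"sizes",[np.linalg.norm(p[i]-p[(i+1)%4]).round(1) for i in range(4)])
ks=(240+360/4.5,220+165/4.5);kd=(200+411/6,140+90/6)
print(atz(s,*ks,103),atz(k,*kd,103),tri(ray(s,*ks),ray(k,*kd)))
E
```

```text
[[ 500.6  -45.3   55. ]
 [ 777.1  -80.7   55. ]
 [ 761.3 -197.7   55. ]
 [ 486.  -163.2   55. ]]
centre [ 631.3 -121.7   55. ] yaw -0.1259725587797525 sizes [np.float64(278.8), np.float64(118.0), np.float64(277.5), np.float64(118.8)]
[[ 499.3  -39.8   55. ]
 [ 776.1  -75.9   55. ]
 [ 759.8 -192.9   55. ]
 [ 485.  -158.9   55. ]]
centre [ 630.1 -116.9   55. ] yaw -0.12626767165144626 sizes [np.float64(279.1), np.float64(118.2), np.float64(276.9), np.float64(119.9)]
[ 611.99939065 -115.20202526  103.        ] [ 612.1918413  -119.68266138  103.        ] [ 610.86042462 -116.30106358  105.0289495 ]
```

>>> apply_moves(xyz=[[40, -26, 0], [80, -53, 0], [120, -79, 0], [160, -106, 0], [200, -132, 0]], rotation=[[0, 0, 0], [0, 0, 0], [0, 0, 0], [0, 0, 0], [0, 0, 0]], hand=[0, 0, 0, 0, 0], grip_force=40)

```text
time: 0.65
tcp_pos: [319.1, -395.5, 231.0]
tcp_rot: [-0.0, 0.991, 0.135, 0.0]
wrist_force: [0.7, 0.6, -0.6]
grip_width: 12.1
```

>>> apply_moves(xyz=[[40, -26, 0], [80, -53, 0], [120, -79, 0], [160, -106, 0], [200, -132, 0]], rotation=[[0, 0, 0], [0, 0, 0], [0, 0, 0], [0, 0, 0], [0, 0, 0]], hand=[0, 0, 0, 0, 0])

```text
time: 1.15
tcp_pos: [476.4, -214.5, 231.2]
tcp_rot: [0.0, 0.991, 0.136, -0.0]
wrist_force: [1.3, -0.1, -0.1]
grip_width: -0.0
```

>>> apply_moves(xyz=[[38, -25, 0], [77, -51, 0], [116, -76, 0], [116, -76, 0], [116, -76, 0]], rotation=[[0, 0, 0.1], [0, 0, 0.2], [0, 0, 0.3], [0, 0, 0.398], [0, 0, 0.398]], hand=[0, 0, 0, 0, 0])

```text
time: 1.65
tcp_pos: [567.3, -110.7, 230.3]
tcp_rot: [-0.0, 0.998, -0.062, -0.001]
wrist_force: [-0.7, -0.7, 0.1]
grip_width: 0.1
```

```bash
python3 - <<'E'
from rig import arm
import cv2,pickle,numpy as np
d={}
for n in ["scene","side","wrist"]:
    r=arm.get_image(n); d[n]=r
    cv2.imwrite(f"pics/{n}1.png",cv2.cvtColor(r["image"],cv2.COLOR_RGB2BGR))
pickle.dump(d,open("c1.pkl","wb"))
s=arm.sense()
for k in("time","joints","tcp_pos","tcp_rot","wrist_force","grip_width"):print(k,s[k])
E
```

```text
time 1.8
joints [-2.54932663e-01  3.04536937e-02  1.29381859e+00 -2.20491621e-04
  1.81748636e+00  1.44061409e+00]
tcp_pos [ 566.47210631 -112.56395931  231.25017588]
tcp_rot [ 8.90509259e-05  9.98053610e-01 -6.23616346e-02 -1.01925093e-04]
wrist_force [-0.20333746 -0.0041428  -0.72041246]
grip_width 0.10076160330236338
```

View pics/wrist1.png

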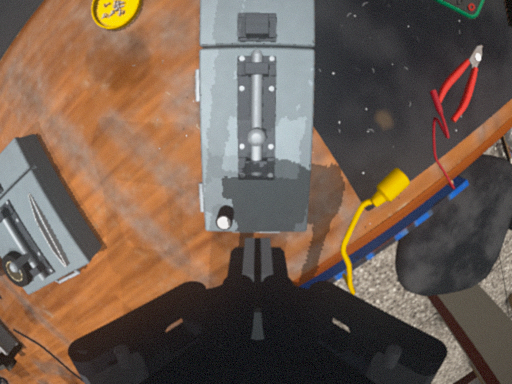

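View pics/side1.png

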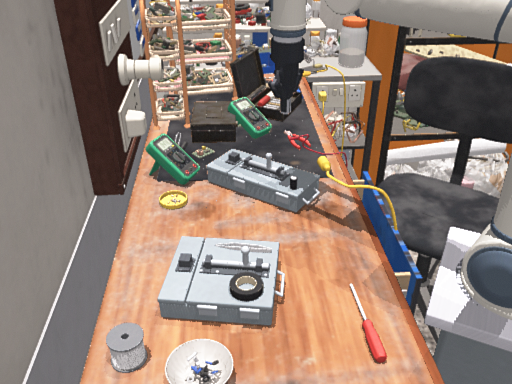

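The wrist view shows the box upright in the picture, the knob head at about (256,137) and the shut fingers at column 258. The bolt line and the tool line up. I'll work out the knob position from this view.

```bash
python3 - <<'E'
import pickle,numpy as np
from h import *
d=pickle.load(open("c1.pkl","rb"));c=d["wrist"]
f=192/np.tan(np.radians(c["vfov"]/2));q=c["rotation"];M=R.from_quat([q[1],q[2],q[3],q[0]]).as_matrix()
def wz(u,v,z):
    p=np.array([u-c["cx"],v-c["cy"]]);r=np.hypot(*p);t=r/f
    w=M@np.array([*(p/r*np.sin(t)),np.cos(t)]);o=np.array(c["position"]);return o+w*(z-o[2])/w[2]
C=np.array([631,-119.5]);a=-.126;ex=np.array([np.cos(a),np.sin(a)]);ey=np.array([-ex[1],ex[0]])
for n,u,v,z in[("knob",256.5,137,103),("keeper far",257,13,77),("strapnear",256,163,77),("cornerNL",206,229,55),("cornerNR",307,231,55)]:
    p=wz(u,v,z);print(n,p.round(1),((p[:2]-C)@ex).round(1),((p[:2]-C)@ey).round(1))
p=np.array([566.5,-112.6]);print((p-C)@ex,(p-C)@ey)
E
```

```text
knob [ 610.9 -118.1  103. ] -20.1 -1.1
keeper far [ 732.4 -133.6   77. ] 102.4 -1.3
strapnear [ 580.6 -113.7   77. ] -50.7 -0.6
cornerNL [502.9 -43.3  55. ] -136.6 59.5
cornerNR [ 485.3 -163.6   55. ] -139.0 -62.1
-64.85577741194966 -1.2602127961738088
```

The wrist view puts the knob at box x = -20, y = -1, so the bolt is at about 0.010. That agrees with the triangulation from the other two cameras. Next I descend behind the knob.

>>> apply_moves(xyz=[[0, 0, 40], [0, 0, 80], [0, 0, 115], [0, 0, 135], [0, 0, 144]], rotation=[[0, 0, 0], [0, 0, 0], [0, 0, 0], [0, 0, 0], [0, 0, 0]], hand=[0, 0, 0, 0, 0])

```text
time: 2.3
tcp_pos: [565.0, -112.7, 84.5]
tcp_rot: [-0.0, 0.998, -0.063, -0.002]
wrist_force: [-0.7, -0.1, -0.0]
grip_width: -0.2
```

>>> apply_moves(xyz=[[4, 0, 0], [9, 0, 0], [14, 0, 0], [19, 0, 0], [24, 0, 0]], rotation=[[0, 0, 0], [0, 0, 0], [0, 0, 0], [0, 0, 0], [0, 0, 0]], hand=[0, 0, 0, 0, 0])

```text
time: 2.8
tcp_pos: [591.7, -115.1, 88.3]
tcp_rot: [0.0, 0.998, -0.063, 0.001]
wrist_force: [-0.7, 0.3, 0.3]
grip_width: -0.0
```

>>> apply_moves(xyz=[[4, 0, 0], [8, 0, 0], [12, 0, 0], [16, 0, 0], [20, 0, 0]], rotation=[[0, 0, 0], [0, 0, 0], [0, 0, 0], [0, 0, 0], [0, 0, 0]], hand=[0, 0, 0, 0, 0])

```text
time: 3.3
tcp_pos: [610.7, -117.5, 87.3]
tcp_rot: [-0.0, 0.998, -0.063, -0.0]
wrist_force: [-2.7, 1.1, 1.6]
grip_width: -0.1
```

```bash
python3 - <<'E'
from rig import arm
import cv2
r=arm.get_image("scene")["image"][200:340,230:420]
w=arm.get_image("wrist")["image"][0:300,130:400]
cv2.imwrite("pics/s2.png",cv2.resize(cv2.cvtColor(r,cv2.COLOR_RGB2BGR),None,fx=4,fy=4))
cv2.imwrite("pics/w2.png",cv2.resize(cv2.cvtColor(w,cv2.COLOR_RGB2BGR),None,fx=2,fy=2))
s=arm.sense()
for k in("time","tcp_pos","tcp_rot","wrist_force"):print(k,s[k])
E
```

```text
time 3.4
tcp_pos [ 611.0771253  -117.56888744   87.1659113 ]
tcp_rot [ 5.95755221e-06  9.98009939e-01 -6.30562137e-02  2.76261591e-04]
wrist_force [-0.98678803  0.95122932  0.1582056 ]
```

View pics/s2.png

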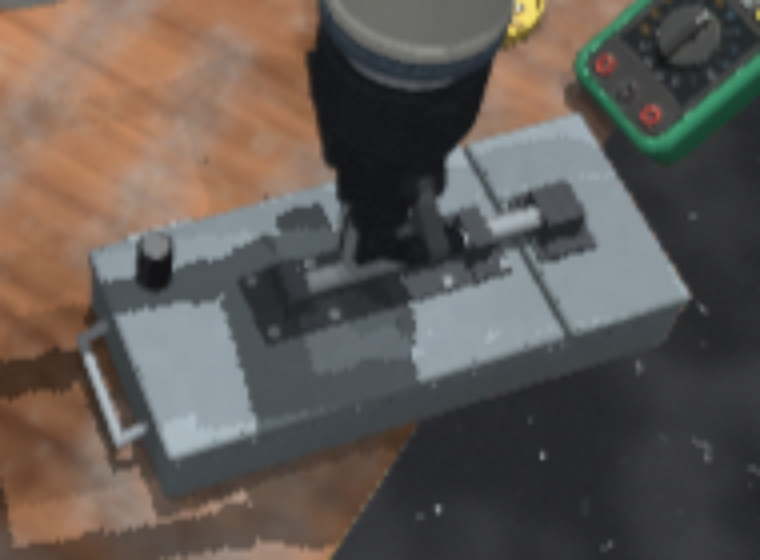

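View pics/w2.png

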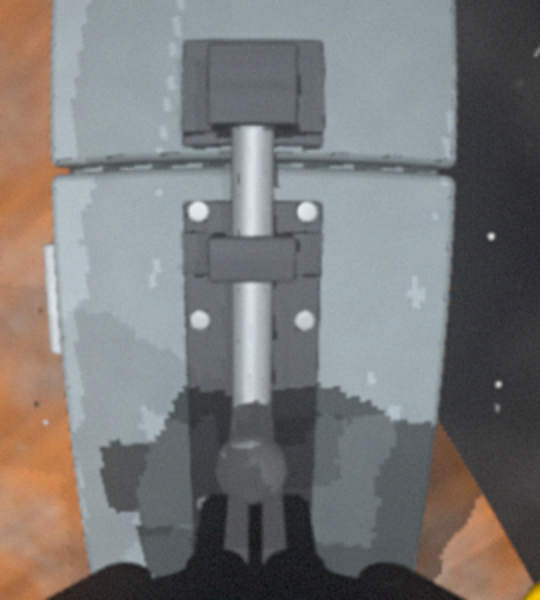

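The fingers are pushing the knob and the bolt tip has reached the keeper, at (252,130) in the enlarged wrist view. I keep pushing.

>>> apply_moves(xyz=[[5, 0, 0], [10, 0, 0], [15, 0, 0], [20, 0, 0], [23, 0, 0]], rotation=[[0, 0, 0], [0, 0, 0], [0, 0, 0], [0, 0, 0], [0, 0, 0]], hand=[0, 0, 0, 0, 0])

```text
time: 3.9
tcp_pos: [633.8, -120.5, 87.1]
tcp_rot: [0.0, 0.998, -0.063, -0.0]
wrist_force: [-3.0, -0.4, 1.1]
grip_width: 0.3
```

>>> apply_moves(xyz=[[1, 0, 0], [2, 0, 0], [3, 0, 0]], rotation=[[0, 0, 0], [0, 0, 0], [0, 0, 0]], hand=[0, 0, 0])

```text
time: 4.2
tcp_pos: [636.2, -120.8, 87.2]
tcp_rot: [0.0, 0.998, -0.063, -0.0]
wrist_force: [-3.4, -0.2, 0.6]
grip_width: 0.1
```

>>> apply_moves(xyz=[[1, 0, 0], [2, 0, 0], [2, 0, 0]], rotation=[[0, 0, 0], [0, 0, 0], [0, 0, 0]], hand=[0, 0, 0])

```text
time: 4.5
tcp_pos: [638.3, -121.1, 87.2]
tcp_rot: [0.0, 0.998, -0.063, -0.0]
wrist_force: [-2.9, -0.1, 0.7]
grip_width: -0.0
```

```bash
python3 - <<'E'
from rig import arm
import cv2
w=arm.get_image("wrist")["image"][0:300,130:400]
cv2.imwrite("pics/w3.png",cv2.resize(cv2.cvtColor(w,cv2.COLOR_RGB2BGR),None,fx=2,fy=2))
s=arm.sense()
for k in("time","tcp_pos","wrist_force"):print(k,s[k])
E
```

```text
time 4.55
tcp_pos [ 638.31956909 -121.03703597   87.17431649]
wrist_force [-1.8414933  -0.57377342 -0.57192882]
```

View pics/w3.png

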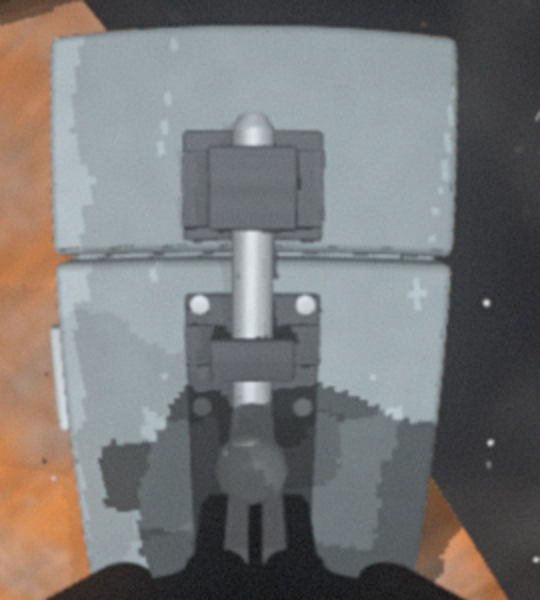

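The tip now stands about 9 mm out of the keeper's far face, at (253,112), so the bolt is at about 0.056. I push on in small steps until the stop.

>>> apply_moves(xyz=[[1, 0, 0], [2, 0, 0], [2, 0, 0]], rotation=[[0, 0, 0], [0, 0, 0], [0, 0, 0]], hand=[0, 0, 0])

```text
time: 4.85
tcp_pos: [640.4, -121.3, 87.2]
tcp_rot: [0.0, 0.998, -0.063, 0.0]
wrist_force: [-2.8, -1.0, 0.1]
grip_width: -0.0
```

>>> apply_moves(xyz=[[0.7, 0, 0], [1.4, 0, 0], [1.4, 0, 0]], rotation=[[0, 0, 0], [0, 0, 0], [0, 0, 0]], hand=[0, 0, 0])

```text
time: 5.15
tcp_pos: [641.7, -121.5, 87.2]
tcp_rot: [0.0, 0.998, -0.063, -0.0]
wrist_force: [-3.1, -1.9, -0.1]
grip_width: -0.4
```

>>> apply_moves(xyz=[[0.7, 0, 0], [0.7, 0, 0]], rotation=[[0, 0, 0], [0, 0, 0]], hand=[0, 0])

```text
time: 5.35
tcp_pos: [642.2, -121.5, 87.2]
tcp_rot: [-0.0, 0.998, -0.063, -0.0]
wrist_force: [-3.4, -0.1, -0.2]
grip_width: -0.1
```

>>> apply_moves(xyz=[[0.7, 0, 0], [0.7, 0, 0]], rotation=[[0, 0, 0], [0, 0, 0]], hand=[0, 0])

```text
time: 5.55
tcp_pos: [642.3, -121.6, 87.2]
tcp_rot: [-0.0, 0.998, -0.063, -0.001]
wrist_force: [-6.2, -0.3, 0.5]
grip_width: -0.0
```

The force has risen to 6 N and the tool has stopped advancing, so this is the stop. I back off, lift and look.

>>> apply_moves(xyz=[[-8, 0, 0], [-20, 0, 0], [-20, 0, -40], [-20, 0, -85], [-20, 0, -130]], rotation=[[0, 0, 0], [0, 0, 0], [0, 0, 0], [0, 0, 0], [0, 0, 0]], hand=[0, 0, 0, 0, 0])

```text
time: 6.05
tcp_pos: [623.1, -118.7, 218.8]
tcp_rot: [-0.0, 0.998, -0.063, 0.001]
wrist_force: [0.2, 0.1, 0.2]
grip_width: 0.1
```

>>> apply_moves(xyz=[[-30, 0, 0], [-60, 0, 0], [-60, 0, 0], [-60, 0, 0], [-60, 0, 0]], rotation=[[0, 0, 0], [0, 0, 0], [0, 0, 0], [0, 0, 0], [0, 0, 0]], hand=[0, 0, 0, 0, 0])

```text
time: 6.55
tcp_pos: [564.4, -111.5, 217.5]
tcp_rot: [0.0, 0.998, -0.063, 0.001]
wrist_force: [-0.4, -0.5, 0.2]
grip_width: -0.0
```

```bash
python3 - <<'E'
from rig import arm
import cv2,numpy as np
w=arm.get_image("wrist")["image"][0:250,150:370]
d=arm.get_image("side")["image"]
a=cv2.resize(w,(440,500)); b=cv2.resize(d[140:340,150:330],(360,400)); b=cv2.copyMakeBorder(b,0,100,0,0,0)
cv2.imwrite("pics/f.png",cv2.cvtColor(np.hstack([a,b]),cv2.COLOR_RGB2BGR))
s=arm.sense()
for k in("time","tcp_pos","wrist_force","joint_vel"):print(k,s[k])
E
```

```text
time 6.65
tcp_pos [ 564.40781654 -111.54985642  217.07386632]
wrist_force [-0.05498284 -0.32127387 -0.46943006]
joint_vel [ 0.00094343  0.00318448  0.00079562 -0.00217085  0.00326166  0.00037029]
```

View pics/f.png

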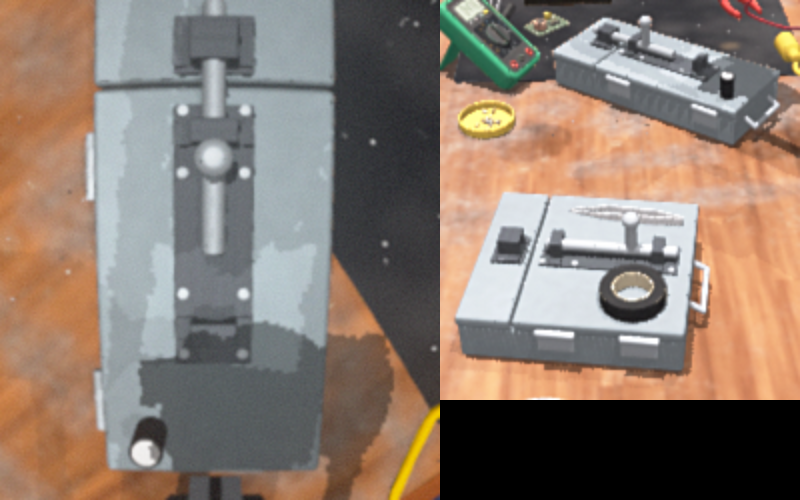

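The tip stands out past the keeper of the long box, at (213,5) in the combined picture. The square box's bolt is still short of its keeper, with its knob at (630,220). The capacitor is still in place and the arm is clear.

```bash
python3 -c "
from rig import arm
print(arm.job_done())"
```

```text
the job is handed in; nothing more can be done
None
```

I locked the long box: its bolt is pushed right through the keeper to the stop, and the job is handed in. I pushed the knob from behind with the shut fingers, then backed off and lifted clear. The arm finished at about 6.7 s of the 26 s allowed.

- **Long box:** the push took about 3 N the whole way. At the end the tool stopped advancing and the force rose to 6 N, which I took as the stop at about 0.060. The last picture shows the tip standing out beyond the keeper's far face.
- **Square box:** the arm never went near it, and in the last side view its bolt is still drawn back, short of its keeper.
- **Clearance:** the wrist force was back to about zero before hand-in, and the capacitor was still standing in its place.

The scene and side cameras differed by about 4–5 mm in y on the long box, so I used the middle of the two. The wrist camera agreed with that to about 1 mm for the knob and bolt line, and 1–4 mm at the box corners. No check failed.

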